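# Set the timer dial of the instrument cleaner and start it

### The job

Set the timer of the instrument cleaner: push the dial's upright fin round with your fingertips, without gripping it, until the index mark on the dial's rim lines up with the one long line on the scale ring around it. Then press the round start button fully down and let it come back up, with the dial still on the line. Leave the scale ring and everything else standing about as it is, and finish clear of everything.

Things in the scene. Friction and masses are not known exactly. Their poses are not given: they have to be found in the camera images.
- cleaner: the instrument cleaner, fixed; origin under its centre on the table. White control deck, its top 80 mm high, over x -150 to 30 mm and y -160 to 160 mm; steel bath with closed lid, 110 mm high (handle 133 mm), over x 30 to 190 mm. The dial axis is at x -60, y 50 mm, the start button at x -65, y -100 mm
- dial_axis (a point): point on the dial's vertical turning axis, at the height of the dial's top face, 88 mm above the table. Its x axis points from the dial to the cleaner's bath, z up. The dial is a white plastic disc, 120 mm across, 8 mm high, lying on the cleaner's control deck; a flat aluminium scale ring, 160 mm across and 5 mm high, surrounds it
- dial (a joint): angle of the dial, rad: 0 when the index mark points along the +x axis of dial_axis (to the bath), growing clockwise seen from above; stops at -2.3 and 2.3. It turns with light friction (0.06 N m) and stays where it is left
- scale_ring (a joint): angle of the long line of the scale ring, measured just as the dial's angle (same zero, clockwise from above). The dial is lined up when both values are equal. The ring is stiff and is to be left as it is
- index_mark (a point): outer end of the index mark, at the dial's rim, 61 mm from the axis: a black radial line 4 mm wide and 10 mm long on the dial's top face, in line with the fin
- long_line (a point): inner end of the target line on the scale ring, 61 mm from the axis: the only long (18 mm) and thick (4 mm) black line of the ring; the other 23 lines are 7 mm long and 2 mm thick, 15 degrees apart
- fin_top (a point): centre of the fin's top, 35 mm from the axis, 118 mm above the table. The fin is an upright grey plate on the dial, along the radius of the index mark, from 20 to 50 mm from the axis, 10 mm thick, 30 mm high above the dial's top face. Pushing its counter-clockwise side (seen from above) turns the dial clockwise
- start_top (a point): centre of the top of the start button, a white round push button 30 mm across in a dark grey round housing on the deck, its top 102 mm above the table, 150 mm to the -y side of the dial axis. It is sprung, goes down 6 mm, needs 5 N at the bottom, and comes back up
- start (a joint): travel of the start button, m: 0 up, 0.006 fully down
- pot_a: small capped sample pot, 30 mm across, 42 mm high, standing loose on the deck near the start button; origin at the centre of its underside
- pot_b: the same kind of pot, standing loose on the deck's front corner near the dial
- jar: specimen jar, 60 mm across, 75 mm high, standing loose on the table beside the cleaner's -y side; origin under its centre
- beaker: clear beaker, 64 mm across, 80 mm high, standing loose on the table beside the cleaner's +y side; origin under its centre
- scissors: dissecting scissors, about 175 mm long, lying in the white instrument tray on the robot's left; origin near the pivot
- forceps: forceps, 130 mm long, lying in the same tray; origin at mid-length
- spray: bottle, 64 mm across, 170 mm high, standing on the table at the far right; origin under its centre

How it is judged (in metres and radians):
On the way, in this order (a step that is already met when the one before it is completed fails the run):
1. the dial's index mark lines up with the long scale line (horizontal distance between index_mark and long_line below 0.0045 m), for 0.3 s.
2. the start button is pressed fully down (value of joint start above 0.0045 m), for 0.05 s.
At the end, for the whole second after the job is handed in: The index mark's outer end is within 4.5 mm of the long line's inner end (about 0.07 rad), the dial is at rest, and the start button has been pressed and is up again (horizontal distance between index_mark and long_line below 0.0045 m and velocity of joint dial between -0.05 and 0.05 rad/s and value of joint start below 0.0015 m); the robot touches nothing.
It fails at once if the fin is gripped (both its sides loaded at once) (contact force between the fingers and dial_c2 above 2 N and contact force between the fingers and dial_c3 above 2 N).
It fails at once if the start button is pressed while the dial is off the line (value of joint start above 0.003 m and horizontal distance between index_mark and long_line above 0.006 m).
It fails at once if the scale ring is turned (distance of long_line from where it was at the start of the episode above 0.004 m).
It fails at once if a loose thing is moved or lifted by more than 20 mm (distance of any of pot_a, pot_b, jar, beaker, scissors, forceps, spray from where it was at the start of the episode above 0.02 m).
It also fails if it takes over 51 s, if anything falls off the work surface, if the arm or the gripper's body presses on something with over 40 N, if the wrist force passes 120 N, or if a joint passes its speed limit or range.

### The arm

A 7-joint arm with a two-finger parallel gripper is mounted at the origin on the work surface. World frame = base frame: x ahead of the robot, y to its left, z up, the work surface at z = 0. Lengths are in mm, angles in degrees, forces in N, time in s.
With the tool pointing down it reaches from about 400 to 850 mm from the base axis. Payload 4.4 kg.
Tool frame: the origin (TCP) lies between the finger pads; the fingertips stand 22 mm ahead of it and the grasp point (between the pads) lies 3 mm ahead of it; z points along the fingers, y is the direction in which the jaws open and shut (so a half turn about z gives the same grasp; the last joint's range is limited). The gripper opens to 94 mm and grips with 3 to 60 N. Pads are 16 mm wide; open, the fingers measure 119 mm over their backs; the gripper's body (75 mm by 177 mm) begins 78 mm behind the grasp point.
Start: joints at [64.928, 36.005, 2.206, 86.941, -1.547, 57.084, -1.146], TCP at [236.169, -605.592, 227.478] pointing down, gripper open.
Joint ranges: [-175.42, 175.42], [-21.48, 121.26], [-71.46, 75.88], [10.55, 141.38], [-63.04, 243.04], [13.31, 113.54], [-168.57, 168.57]. Speed limits (degrees/s): [147.25, 147.25, 180, 180, 180, 180, 180].

### API

Orientations are given as [roll, pitch, yaw] about the fixed x, y, z axes, in that order (R = Rz(yaw) Ry(pitch) Rx(roll)).
In Python, from rig import bot gives the robot as it stands.
- The arm moves only by the shell command python3 -m jog 'ROWS'. ROWS is JSON, a list that holds one entry, the list of rows, each a list of 5 numbers: the shift along the tool's x, y, z in m, then the turn about the tool's z in degrees, then the finger opening in m, from 0 to 0.094. A call has 1 to 5 rows; each row shifts and turns the commanded pose from where the row before left it, along the tool's axes as they then stand; what a row does not reach is not made up. A row lasts 1/10 s, in which the tool goes at most 50 mm and 8.59 degrees, less where a joint would pass 70% of its speed; a pose out of reach is approached as far as the arm can. A call with a gripper value outside its range is refused whole. The fingers move at their own pace and stop on an object; the grip force is fixed at half the most. Time passes only in rows, so rows that do not move let the fingers close. It gives the time, the measured TCP pose, the force and the opening at its end, in the units of the state.
- bot.read_state(): the state, without advancing time (a new reading comes with each control period).
- bot.read_camera(name): name is "scene" or "top" or "wrist"; returns a dict with "frame" (480x640x3 uint8, blue, green, red), "mtx" (3x3 intrinsics, pixels), "dist_coeffs" ([k1, k2, p1, p2, k3] as OpenCV has them; the pictures are not rectified), "R" (3x3) and "t" (3): a world point X has camera coordinates R X + t. Camera axes: x right, y down, z forward; pixel columns grow to the right and rows downward; lengths in mm; the calibration is good to about 2 mm. A picture is of the moment at which its call begins. There is no depth.
- bot.hand_in(): hands the job in, once; it reports no verdict.
The state is a dict: "clock": time; "joint_pos": joint angles; "joint_velocities": joint speeds; "joint_torque": joint torques, N m; "tcp_pos": TCP position; "tool_rot": TCP orientation; "force": force on the tool from outside, world axes, zero at the start; "ft_torque": the same for the moment, N m; "finger_gap": finger opening in mm.
Only numpy, scipy, OpenCV 4.12 (cv2) and the standard library are available. Lean on these libraries where they do the work, as an engineer would, in place of code of your own. Each camera call takes 0.05 s, during which the arm holds its last target. There are 200 camera calls.

## Working session

There is one attempt and no reset: what is moved stays moved. The work goes in short steps, Python scripts to look and compute and a shell command to move; the robot and the scene stay as the last step left them, time stands still between calls to the robot, and variables do not carry over. Pictures are saved under pics/ and viewed, about 8 in all and at most 12, crops included, and the job is handed in when it is done.

```bash
mkdir -p pics; ls
python3 - <<'E'
from rig import bot
import cv2
s=bot.read_state();print(s)
for n in("top","scene"):
    c=bot.read_camera(n);cv2.imwrite(f"pics/{n}0.png",c["frame"]);print(n,c["mtx"],c["dist_coeffs"],c["R"],c["t"])
E
```

```text
pics
{'clock': 0.0, 'joint_pos': array([64.92553202, 36.05595888,  2.20409397, 86.99402284, -1.54748192,
       57.08512167, -1.14391875]), 'joint_velocities': array([-0.05624671,  0.09070558, -0.00795255,  0.01928808, -0.05745602,
        0.04838804,  0.02366387]), 'joint_torque': array([ 3.88794469e-04, -5.49734545e+01,  1.14375181e+00, -1.86636865e+01,
       -5.22809406e-02,  2.36228365e-02,  1.62174956e-04]), 'tcp_pos': array([ 235.95188792, -605.00160742,  226.59906966]), 'tool_rot': array([-1.79894629e+02,  1.68705848e-03,  2.13049413e+01]), 'force': array([ 0.46267811,  0.10185826, -0.10287926]), 'ft_torque': array([-0.01705554, -0.03140127,  0.03131   ]), 'finger_gap': 93.77555840933388}
top [[478.62181326   0.         321.30905073]
 [  0.         478.62181326 245.55620693]
 [  0.           0.           1.        ]] [-0.11672072  0.          0.          0.          0.        ] [[-0.00353687 -0.99999233 -0.00168219]
 [-0.9905306   0.00373427 -0.13724134]
 [ 0.13724656  0.00118085 -0.99053621]] [  -7.96096797  598.48327167 1451.70777833]
scene [[456.64996726   0.         321.17135073]
 [  0.         456.64996726 238.58333864]
 [  0.           0.           1.        ]] [0.00973852 0.         0.         0.         0.        ] [[-0.86145581  0.50747803  0.01897221]
 [ 0.3616004   0.6391995  -0.67872612]
 [-0.35656562 -0.57783219 -0.73414638]] [ 540.60082708 -163.77488131 1392.48051909]
```

View pics/top0.png

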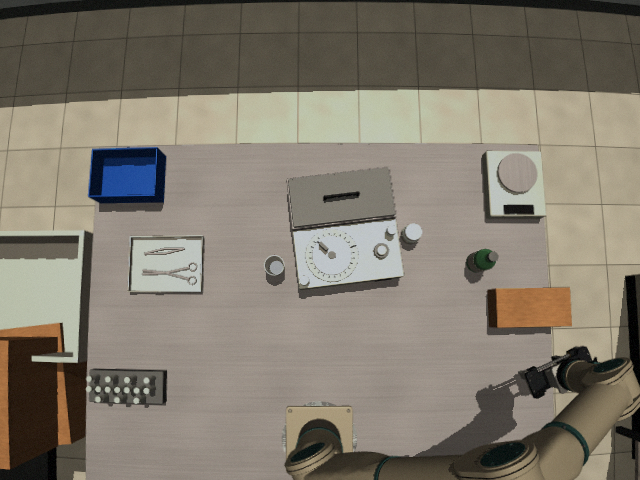

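View pics/scene0.png

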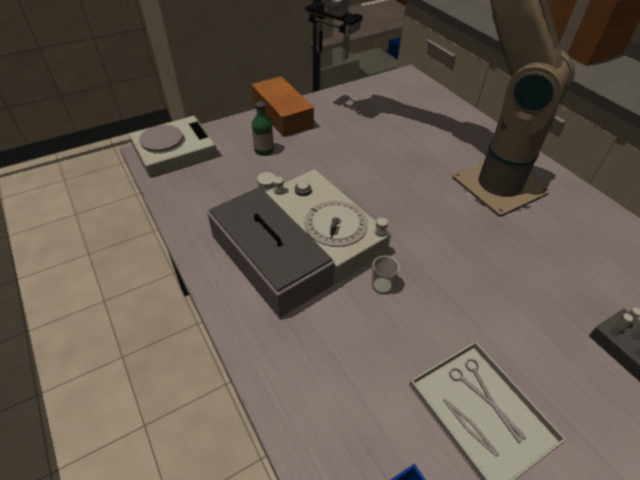

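The top view shows the dial centre near (331,256), the fin towards about (321,245), the button near (381,251), pots near (391,231) and (305,281). Next is an enlarged crop, plus a first ray-cast position.

```bash
cat > h.py <<'E'
import numpy as np,cv2
def ray(c,px,z):
    """pixels -> world points on plane z (mm)"""
    p=cv2.undistortPoints(np.float64(px).reshape(-1,1,2),c["mtx"],np.float64(c["dist_coeffs"])).reshape(-1,2)
    R=np.array(c["R"]);t=np.array(c["t"]);C=-R.T@t
    d=np.c_[p,np.ones(len(p))]@R
    return C+d*((z-C[2])/d[:,2])[:,None]
def proj(c,X):
    return cv2.projectPoints(np.float64(X).reshape(-1,1,3),cv2.Rodrigues(np.array(c["R"]))[0],np.float64(c["t"]),c["mtx"],np.float64(c["dist_coeffs"]))[0].reshape(-1,2)
E
python3 - <<'E'
from rig import bot
import cv2
from h import *
c=bot.read_camera("top")
f=c["frame"]
cv2.imwrite("pics/crop1.png",cv2.resize(f[215:305,280:430],None,fx=5.3,fy=5.3,interpolation=cv2.INTER_CUBIC))
print(ray(c,[[331,256]],88),ray(c,[[381,251]],102))
print(ray(c,[[293,229],[396,219],[403,277],[300,293]],80))
E
```

```text
[[560.1085683  -39.27759651  88.        ]] [[ 572.92101965 -188.71521607  102.        ]]
[[ 644.45665844   76.08714893   80.        ]
 [ 674.53037424 -239.80386713   80.        ]
 [ 496.25019113 -256.64849968   80.        ]
 [ 449.5975082    54.25762678   80.        ]]
```

View pics/crop1.png

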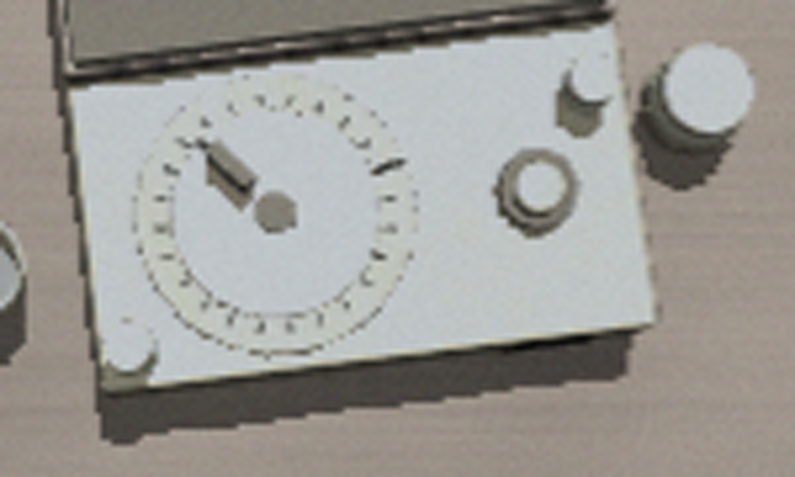

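The crop shows the fin pointing up-left at crop (230,170), the long line up-right at (390,166), the dial centre at (275,212) and the button at (540,188). So the dial must turn clockwise about 114°. The dial–button distance comes out at 150 mm as given, and the cleaner yaw is about 7°. I'll move over the dial with the fingers closed.

```bash
python3 -m jog '[[[0.0338,-0.0273,-0.005,0,0],[0.0338,-0.0273,-0.005,0,0],[0.0338,-0.0273,-0.005,0,0],[0.0338,-0.0273,-0.005,0,0],[0.0338,-0.0273,-0.005,0,0]]]'
python3 -m jog '[[[0.0338,-0.0273,-0.005,0,0],[0.0338,-0.0273,-0.005,0,0],[0.0338,-0.0273,-0.005,0,0],[0.0338,-0.0273,-0.005,0,0],[0.0338,-0.0273,-0.005,0,0]]]'
python3 -m jog '[[[0.0338,-0.0273,-0.005,0,0],[0.0338,-0.0273,-0.005,0,0],[0.0338,-0.0273,-0.005,0,0],[0.0338,-0.0273,-0.005,0,0],[0.0338,-0.0273,-0.005,0,0]]]'
python3 - <<'E'
from rig import bot
import cv2
from h import *
print({k:bot.read_state()[k] for k in("clock","joint_pos","tcp_pos","tool_rot")})
c=bot.read_camera("wrist");cv2.imwrite("pics/w1.png",c["frame"]);print(proj(c,[[560,-39,88],[573,-189,102]]), -np.array(c["R"]).T@c["t"])
E
```

```text
clock: 0.65
tcp_pos: [344.6, -415.3, 252.5]
tool_rot: [-180.0, -0.0, 21.3]
force: [0.6, 0.2, 0.2]
finger_gap: 57.4
clock: 1.15
tcp_pos: [452.4, -226.8, 277.7]
tool_rot: [180.0, 0.0, 21.3]
force: [0.7, 0.2, 0.1]
finger_gap: 17.3
clock: 1.65
tcp_pos: [560.2, -38.3, 302.6]
tool_rot: [180.0, 0.0, 21.3]
force: [0.2, 0.4, -0.4]
finger_gap: 0.7
{'clock': 1.65, 'joint_pos': array([  3.31030668,  24.23616138,  -3.34730997,  95.5059058 ,
         1.58849423,  60.32055345, -69.23061818]), 'tcp_pos': array([560.22701982, -38.27190521, 302.59447614]), 'tool_rot': array([1.79999903e+02, 1.78232379e-02, 2.12990301e+01])}
[[318.82031175 215.75852469]
 [471.8464128  262.65977491]] [631.28871784 -10.64309056 460.72944036]
```

View pics/w1.png

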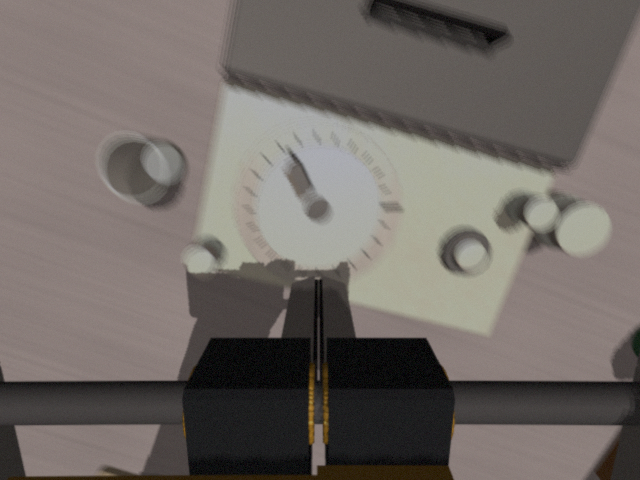

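The blurred view puts the dial at (318,207), the fin towards (290,155), the long line at (392,208) and the button at (470,250). Next I'll take a still frame and measure from it.

```bash
python3 -m jog '[[[0,0,0,0,0],[0,0,0,0,0]]]' >/dev/null
cat > m.py <<'E'
from rig import bot
import sys
from h import *
# rectify the z=88 / z=85 planes around the dial to a 0.5 mm grid by ray geometry, save, list dark marks
def grid(c,z,cx,cy,h=100,s=.5):
    n=int(2*h/s); u=np.arange(n)*s-h
    Y,X=np.meshgrid(cy-u,cx-u); # col right=-y, row down=-x
    Y,X=Y,X
    P=proj(c,np.c_[X.T.ravel()*0+np.repeat(cx-u,n),np.tile(cy-u,n),np.full(n*n,z)]).astype(np.float32).reshape(n,n,2)
    return cv2.remap(c["frame"],P[...,0],P[...,1],cv2.INTER_LINEAR)
if __name__=="__main__":
    c=bot.read_camera("wrist"); tag=sys.argv[1]; cx,cy=float(sys.argv[2]),float(sys.argv[3])
    g=np.hstack([grid(c,85,cx,cy),grid(c,118,cx,cy)])
    cv2.imwrite(f"pics/{tag}.png",g)
E
python3 m.py g1 560 -39
```

```text
(no output)
```

View pics/g1.png

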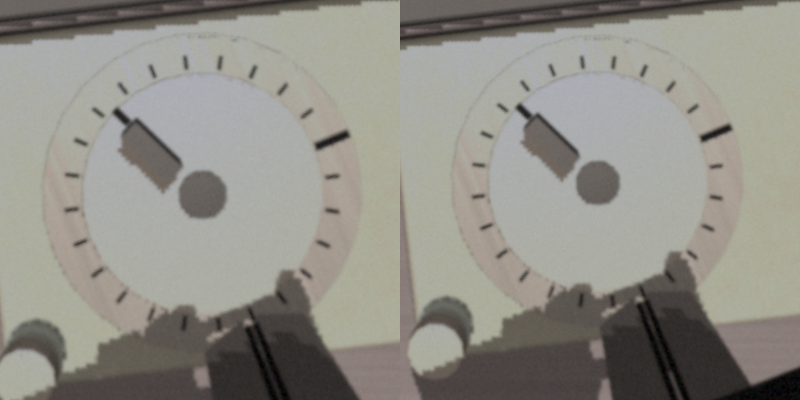

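In the rectified view at 0.5 mm/px, the ring spans columns 42–361, which is 160 mm as given. That puts the centre at (202,193), or world (563.5,-39.8). The long line runs (316,147)–(349,133), so its direction is −68°. The index mark's outer end is (115,110), so it points at +46.3°. The turn needed is 114° clockwise. I'll position the fingers on the fin's counter-clockwise side, with tool yaw 136° so that tool −x pushes.

```bash
python3 -m jog '[[[0.0234,-0.0379,0,0,0],[0,0,0,-8.5,0],[0,0,0,-8.5,0],[0,0,0,-8.5,0],[0,0,0,-8.5,0]]]' | tail -5
python3 -m jog '[[[0,0,0,-8.5,0],[0,0,0,-8.5,0],[0,0,0,-8.5,0],[0,0,0,-8.5,0],[0,0,0,-8.5,0]]]'| tail -5
python3 -m jog '[[[0,0,0,-8.5,0],[0,0,0,-8.5,0],[0,0,0,-8.5,0],[0,0,0,-8.5,0],[0,0,0,-4.5,0]]]'
python3 -m jog '[[[0,0,0.04,0,0],[0,0,0.04,0,0],[0,0,0.02,0,0],[0,0,0,0,0]]]'
python3 m.py g2 563.5 -39.8
```

```text
clock: 2.45
tcp_pos: [567.2, 1.7, 302.4]
tool_rot: [180.0, 0.1, 55.5]
force: [0.9, -0.9, 0.2]
finger_gap: 0.5
clock: 2.95
tcp_pos: [567.1, 1.5, 302.3]
tool_rot: [-180.0, 0.1, 98.0]
force: [0.1, 1.3, 0.0]
finger_gap: 0.3
clock: 3.45
tcp_pos: [567.1, 1.4, 302.2]
tool_rot: [-179.9, 0.0, 136.4]
force: [-0.4, 0.2, -0.5]
finger_gap: 0.2
clock: 3.85
tcp_pos: [565.1, 1.3, 199.6]
tool_rot: [-179.7, -0.2, 136.1]
force: [-1.1, -0.5, 0.4]
finger_gap: 0.5
```

View pics/g2.png

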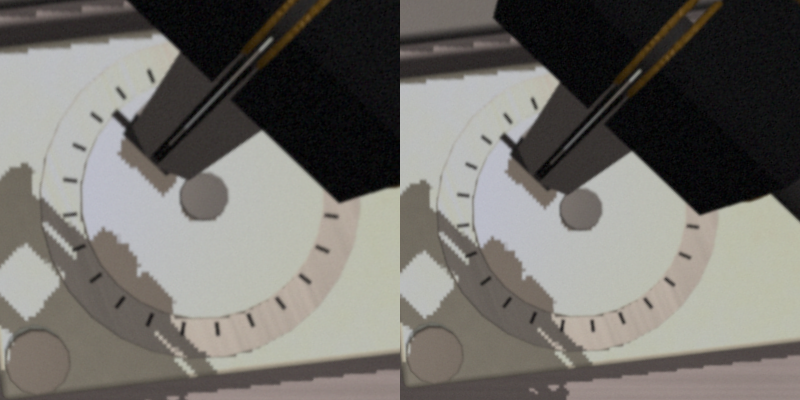

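The view shows the ring still centred (left edge 41, bottom 357) and the fin at about (150,165). The fingers are above it, in front of the camera because of perspective. The TCP is 27 mm to the ccw side and 31 mm out, so I'll shift 5 mm outward, descend, and make contact.

```bash
python3 -m jog '[[[0,0.005,0.03,0,0],[0,0,0.03,0,0],[0,0,0.0186,0,0],[0,0,0,0,0]]]'
python3 -m jog '[[[-0.004,0,0,0,0],[-0.004,0,0,0,0],[-0.003,0,0,0,0],[-0.002,0,0,0,0],[0,0,0,0,0]]]'
```

```text
clock: 4.3
tcp_pos: [570.6, 6.5, 123.3]
tool_rot: [-179.9, -0.1, 136.2]
force: [-0.1, -1.1, -0.1]
finger_gap: 0.5
clock: 4.8
tcp_pos: [581.1, -1.5, 124.4]
tool_rot: [180.0, 0.0, 136.3]
force: [0.4, 0.2, 0.2]
finger_gap: 0.5
```

```bash
python3 -m jog '[[[-0.0037,-0.0007,0,4,0],[-0.0027,0.0008,0,4,0],[-0.0027,0.0008,0,4,0],[-0.0027,0.0008,0,4,0],[-0.0027,0.0008,0,4,0]]]'
python3 -m jog '[[[-0.0027,0.0008,0,4,0],[-0.0027,0.0008,0,4,0],[-0.0027,0.0008,0,4,0],[-0.0027,0.0008,0,4,0],[-0.0027,0.0008,0,4,0]]]'
cat > p.py <<'E'
from rig import bot
import numpy as np
s=bot.read_state();p=s["tcp_pos"][:2]-[564.2,-40];f=np.radians(s["tool_rot"][2]-90)
r=np.array([np.cos(f),np.sin(f)]);t=np.array([-r[1],r[0]])
print("phi",np.degrees(f),"ccw",p@t,"rad",p@r,"F ccw",s["force"][:2]@t, "Frad",s["force"][:2]@r)
E
python3 p.py
```

```text
clock: 5.3
tcp_pos: [592.0, -9.8, 124.2]
tool_rot: [179.9, -0.1, 116.2]
force: [-0.0, 2.1, 0.7]
finger_gap: 0.6
clock: 5.8
tcp_pos: [600.6, -21.3, 124.2]
tool_rot: [179.9, -0.1, 96.2]
force: [0.6, 2.5, -0.8]
finger_gap: 0.8
phi 6.201741254794328 ccw 14.649623121552366 rad 38.17768729215084 F ccw 2.4472316688818143 Frad 0.834755973110926
```

Contact force is about 2.4 N, as expected from the 0.06 N·m friction. Continuing another 56°.

```bash
python3 -m jog '[[[-0.0027,0.0008,0,4,0],[-0.0027,0.0008,0,4,0],[-0.0027,0.0008,0,4,0],[-0.0027,0.0008,0,4,0],[-0.0027,0.0008,0,4,0]]]'
python3 p.py
python3 -m jog '[[[-0.0027,0.0008,0,4,0],[-0.0027,0.0008,0,4,0],[-0.0027,0.0008,0,4,0],[-0.0027,0.0008,0,4,0],[-0.0027,0.0008,0,4,0]]]' | tail -4
python3 p.py
python3 -m jog '[[[-0.0027,0.0008,0,4,0],[-0.0027,0.0008,0,4,0],[-0.0027,0.0008,0,4,0],[-0.0027,0.0008,0,4,0],[0,0,0,0,0]]]' | tail -4
python3 p.py
python3 - <<'E'
from rig import bot
from h import *
from m import grid
c=bot.read_camera("top")
g=np.hstack([grid(c,86,564,-40),grid(bot.read_camera("wrist"),86,564,-40)])
cv2.imwrite("pics/t2.png",g)
E
```

```text
clock: 6.3
tcp_pos: [604.6, -35.1, 124.2]
tool_rot: [179.9, -0.1, 76.2]
force: [1.2, 1.4, -1.0]
finger_gap: 0.2
phi -13.80298810651962 ccw 14.369779792176196 rad 38.0811962640334 F ccw 1.591015461717011 Frad 0.8041257268442982
tcp_pos: [603.7, -49.5, 124.3]
tool_rot: [179.9, -0.2, 56.2]
force: [2.4, 1.2, -1.9]
finger_gap: 0.6
phi -33.8111963874438 ccw 14.069750653219788 rad 38.12454549393211 F ccw 2.3089189318364474 Frad 1.309451299609918
tcp_pos: [598.9, -60.7, 124.2]
tool_rot: [179.9, -0.1, 40.3]
force: [2.3, -0.3, -1.6]
finger_gap: 0.4
phi -49.70632438504561 ccw 13.10611482453209 rad 38.27223544398074 F ccw 1.5925731075138239 Frad 1.7272651742006366
```

View pics/t2.png

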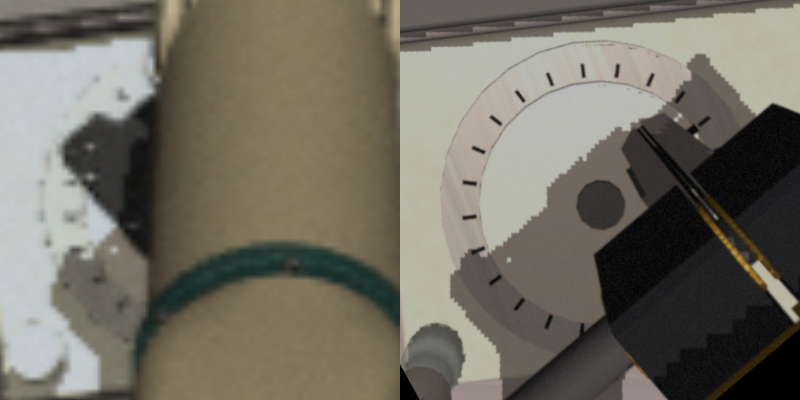

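The wrist view shows the index mark at about (691,131), next to the short line at −53°, so the dial is near −52°. The long line is hidden by the fingers. I'll push 12° more, back off along +x, rise, and look.

```bash
python3 -m jog '[[[-0.0027,0.0008,0,4,0],[-0.0027,0.0008,0,4,0],[-0.0027,0.0008,0,4,0],[0,0,0,0,0]]]' | tail -4
python3 p.py
python3 -m jog '[[[0.010,0,0,0,0],[0.010,0,0,0,0],[0,0,-0.045,0,0],[0,0,-0.045,0,0],[0,0,-0.045,0,0]]]' | tail -4
python3 -m jog '[[[-0.03,-0.03,-0.01,0,0],[-0.03,-0.03,-0.01,0,0],[-0.03,0,0,0,0],[0,0,0,0,0],[0,0,0,0,0]]]'
python3 m.py g3 564.2 -40
```

```text
tcp_pos: [593.3, -67.7, 124.2]
tool_rot: [179.9, -0.1, 28.3]
force: [2.7, -0.7, 0.4]
finger_gap: 0.5
phi -61.65875957740517 ccw 12.409107888530361 rad 38.1927014961128 F ccw 1.9969825471635514 Frad 1.925839440483753
tcp_pos: [610.0, -56.9, 259.9]
tool_rot: [-179.9, 0.1, 28.4]
force: [0.7, 0.1, 0.5]
finger_gap: 0.8
clock: 8.8
tcp_pos: [502.9, -47.4, 279.3]
tool_rot: [180.0, -0.0, 28.3]
force: [-0.3, -0.3, 0.4]
finger_gap: 0.3
```

View pics/g3.png

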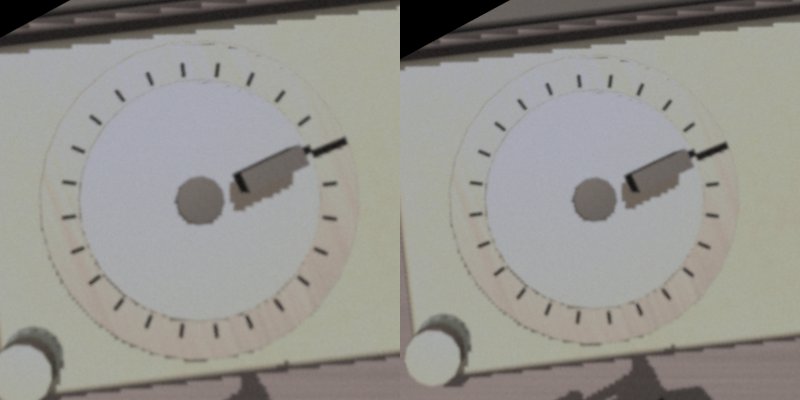

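The dial is now nearly on the line: the index mark is near (308,150) and the long line runs (313,154)–(346,140). I'll measure the residual with a polar unwrap.

Run:
```python
from rig import bot
from h import *
from m import grid
c=bot.read_camera("wrist")
out=[]
for z in(85,88):
    g=cv2.cvtColor(grid(c,z,564.2,-40,100,.25),cv2.COLOR_BGR2GRAY)
    # centre: ring outer circle / dial disc
    b=cv2.medianBlur(g,5)
    # hough for dial edge r=60mm ->240px
    h=cv2.HoughCircles(b,cv2.HOUGH_GRADIENT,1,500,param1=60,param2=15,minRadius=235,maxRadius=245) 
    h2=cv2.HoughCircles(b,cv2.HOUGH_GRADIENT,1,500,param1=60,param2=15,minRadius=315,maxRadius=325)
    print(z,h,h2)
    ctr=(400.,400.) if h is None else tuple(map(float,h[0,0,:2]))
    for C in(ctr,(400.,400.)):
        P=cv2.warpPolar(g,(400,3600),C,400,cv2.INTER_LINEAR) # row=0.1deg, col=.25mm, angle from +col cw
        for r in ((53,56),(55,58),(63,67),(70,74),(74,78)):
            s=P[:,int(r[0]*4):int(r[1]*4)].mean(1); s=np.r_[s[3000:],s[:200]]  # -60..+20 deg
            w=np.clip(np.median(s)-25-s,0,None); k=np.argmax(w); 
            i=np.arange(max(0,k-40),min(len(s),k+40)); 
            print(z,C,r,"phi",-90-(( (i*w[i]).sum()/max(w[i].sum(),1e-6))*.1-60),w.max())
    cv2.imwrite(f"pics/g3_{z}.png",cv2.resize(g[250:370,540:720],None,fx=4,fy=4))
```

```text
85 None None
85 (400.0, 400.0) (53, 56) phi -69.02708442066807 42.83333333333333
85 (400.0, 400.0) (55, 58) phi -64.8686883350808 57.249999999999986
85 (400.0, 400.0) (63, 67) phi -67.81951284195924 107.9375
85 (400.0, 400.0) (70, 74) phi -67.7994918880371 110.25
85 (400.0, 400.0) (74, 78) phi -67.84795607222831 108.5625
85 (400.0, 400.0) (53, 56) phi -69.02708442066807 42.83333333333333
85 (400.0, 400.0) (55, 58) phi -64.8686883350808 57.249999999999986
85 (400.0, 400.0) (63, 67) phi -67.81951284195924 107.9375
85 (400.0, 400.0) (70, 74) phi -67.7994918880371 110.25
85 (400.0, 400.0) (74, 78) phi -67.84795607222831 108.5625
88 None None
88 (400.0, 400.0) (53, 56) phi -64.5556703961138 44.33333333333333
88 (400.0, 400.0) (55, 58) phi -64.84829033098775 70.75000000000001
88 (400.0, 400.0) (63, 67) phi -67.6935462627593 108.5625
88 (400.0, 400.0) (70, 74) phi -67.70801637730446 111.125
88 (400.0, 400.0) (74, 78) phi -67.72871203525345 98.125
88 (400.0, 400.0) (53, 56) phi -64.5556703961138 44.33333333333333
88 (400.0, 400.0) (55, 58) phi -64.84829033098775 70.75000000000001
88 (400.0, 400.0) (63, 67) phi -67.6935462627593 108.5625
88 (400.0, 400.0) (70, 74) phi -67.70801637730446 111.125
88 (400.0, 400.0) (74, 78) phi -67.72871203525345 98.125
```

View pics/g3_88.png

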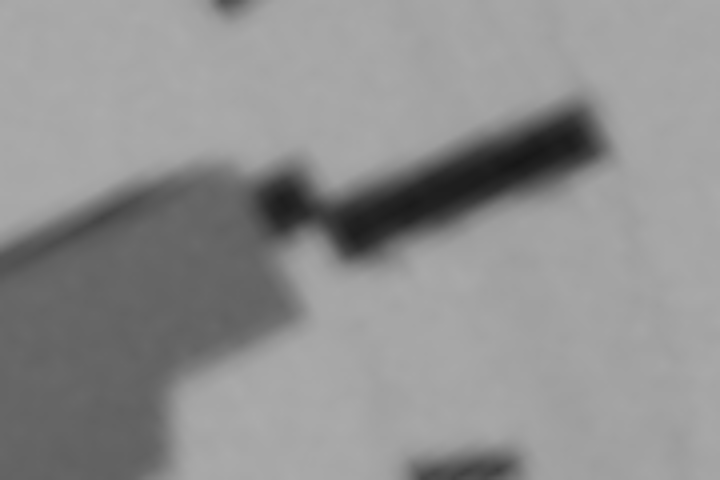

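The index is at −64.9° and the line at −67.8°, so about 3.1 mm remains. That is inside the tolerance, but I want it centred. I'll repeat the push contact with 2.9° more.

```bash
python3 -m jog '[[[0.0294,0.0208,0,0,0],[0.0294,0.0208,0,0,0],[0.0294,0.0208,0,2.9,0],[0,0,0,0,0],[0,0,0,0,0]]]'
python3 -m jog '[[[0,0,0.04,0,0],[0,0,0.04,0,0],[0,0,0.04,0,0],[0,0,0.035,0,0],[0,0,0,0,0]]]'
python3 -m jog '[[[0,0,0,0,0]]]'
python3 p.py
```

```text
clock: 9.4
tcp_pos: [610.1, -60.4, 277.4]
tool_rot: [-179.9, 0.1, 25.5]
force: [0.1, -0.3, 0.1]
finger_gap: 0.6
clock: 9.9
tcp_pos: [605.1, -60.0, 119.6]
tool_rot: [-179.7, 0.5, 25.5]
force: [-1.1, 1.2, 1.4]
finger_gap: 0.2
clock: 10.0
tcp_pos: [609.4, -60.6, 124.4]
tool_rot: [-180.0, 0.0, 25.4]
force: [1.0, -0.3, 0.2]
finger_gap: 0.1
phi -64.57532329943665 ccw 31.969436434880528 rad 38.03582557190483 F ccw 0.7755586395633738 Frad 0.7063606933185596
```

```bash
python3 -m jog '[[[-0.005,0,0,0,0],[-0.004,0,0,0,0],[-0.003,0,0,0,0],[-0.002,0,0,0,0],[-0.001,0,0,0,0]]]'
python3 -m jog '[[[-0.001,0,0,0,0],[-0.001,0,0,0,0],[-0.001,0,0,0,0],[-0.001,0,0,0,0],[0,0,0,0,0]]]'
python3 p.py
```

```text
clock: 10.5
tcp_pos: [596.2, -67.5, 124.4]
tool_rot: [180.0, -0.0, 25.4]
force: [0.2, 0.7, 1.3]
finger_gap: 0.2
clock: 11.0
tcp_pos: [593.1, -68.7, 123.9]
tool_rot: [180.0, -0.1, 25.4]
force: [1.4, 0.5, -1.0]
finger_gap: 0.6
phi -64.589748297545 ccw 13.769027785209339 rad 38.30690687624126 F ccw 1.5224403833368478 Frad 0.17193476728300752
```

```bash
python3 -m jog '[[[-0.0008,0,0,0,0],[-0.0006,0,0,0,0],[0,0,0,0,0],[0,0,0,0,0]]]'
python3 p.py
python3 -m jog '[[[0.008,0,0,0,0],[0.012,0,0,0,0],[0,0,-0.045,0,0],[0,0,-0.045,0,0],[0,0,-0.045,0,0]]]' | tail -4
python3 -m jog '[[[-0.03,-0.03,-0.01,0,0],[-0.03,-0.03,-0.01,0,0],[-0.03,0,0,0,0],[0,0,0,0,0],[0,0,0,0,0]]]'
cat > al.py <<'E'
from rig import bot
from h import *
from m import grid
c=bot.read_camera("wrist")
for z,rs in((85,((63,67),(70,74))),(88,((53,56),(55,58)))):
    g=cv2.cvtColor(grid(c,z,564.2,-40,100,.25),cv2.COLOR_BGR2GRAY)
    P=cv2.warpPolar(g,(400,3600),(400.,400.),400,cv2.INTER_LINEAR)
    for r in rs:
        s=P[:,int(r[0]*4):int(r[1]*4)].mean(1); s=np.r_[s[3000:],s[:200]]
        w=np.clip(np.median(s)-25-s,0,None);k=np.argmax(w);i=np.arange(max(0,k-40),min(len(s),k+40))
        print(z,r,"phi",-90-((i*w[i]).sum()/w[i].sum()*.1-60),w.max())
    cv2.imwrite(f"pics/al_{z}_{int(bot.read_state()['clock']*10)}.png",cv2.resize(g[250:370,540:720],None,fx=4,fy=4))
# button: cap centre in a rectified view at z=102
g=grid(c,102,572,-189,40,.25);cv2.imwrite("pics/btn.png",g)
E
python3 al.py; ls pics
```

```text
clock: 11.4
tcp_pos: [591.6, -69.6, 123.9]
tool_rot: [180.0, -0.0, 25.4]
force: [1.4, 0.4, -1.6]
finger_gap: 0.8
phi -64.59926454816788 ccw 12.02471140211289 rad 38.505634645852574 F ccw 1.4308454193888773 Frad 0.23146072973949589
tcp_pos: [609.5, -60.4, 260.2]
tool_rot: [-180.0, 0.1, 25.4]
force: [0.9, -0.7, 0.3]
finger_gap: 0.6
clock: 12.4
tcp_pos: [502.9, -45.3, 279.5]
tool_rot: [180.0, -0.1, 25.4]
force: [-0.7, -0.3, 0.7]
finger_gap: 0.5
85 (63, 67) phi -67.68364812908376 105.5
85 (70, 74) phi -67.67864736070382 105.9375
88 (53, 56) phi -68.07120499155076 43.33333333333333
88 (55, 58) phi -68.35915779071044 72.33333333333333
al_85_124.png
al_88_124.png
btn.png
crop1.png
g1.png
g2.png
g3.png
g3_85.png
g3_88.png
scene0.png
t2.png
top0.png
w1.png
```

```bash
python3 -c "
import cv2,numpy as np
a=cv2.imread('pics/al_88_124.png');b=cv2.imread('pics/btn.png')
cv2.imwrite('pics/v10.png',np.hstack([cv2.resize(a,(480,320)),b]))"
```

```text
(no output)
```

View pics/v10.png

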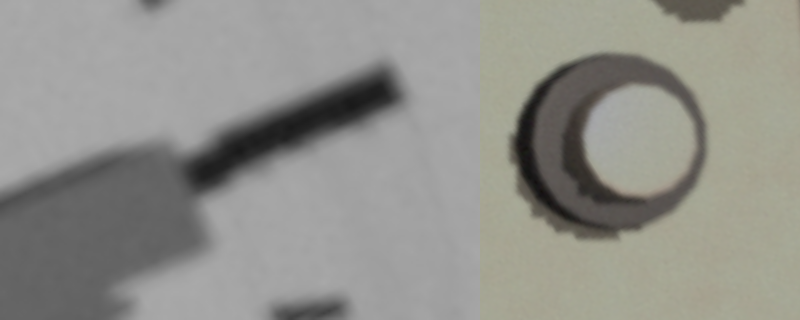

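The mark and the long line are now collinear, with a 0.6° residual. The button cap's centre at crop (640,141) gives world (577,-189). That matches the cleaner geometry, and the cap measures 29 mm across. I'll go above it.

```bash
python3 -m jog '[[[0.0013,0.0405,0,0,0],[0.0013,0.0405,0,0,0],[0.0013,0.0405,0,0,0],[0.0013,0.0405,0,0,0],[0,0,0,0,0]]]'
python3 -m jog '[[[0,0,0.04,0,0],[0,0,0.04,0,0],[0,0,0.03,0,0],[0,0,0.015,0,0],[0,0,0,0,0]]]'
python3 -m jog '[[[0,0,0,0,0],[0,0,0,0,0]]]'
```

```text
clock: 12.95
tcp_pos: [578.6, -196.0, 277.7]
tool_rot: [179.8, 0.1, 25.0]
force: [0.4, -0.1, -0.2]
finger_gap: 0.4
clock: 13.45
tcp_pos: [575.5, -187.8, 150.8]
tool_rot: [-179.7, 0.2, 25.5]
force: [0.0, -0.1, -0.8]
finger_gap: 0.6
clock: 13.65
tcp_pos: [577.8, -189.4, 155.0]
tool_rot: [179.9, -0.1, 25.4]
force: [-0.3, 0.3, 0.8]
finger_gap: 0.6
```

```bash
python3 -m jog '[[[0,0,0.01,0,0],[0,0,0.01,0,0],[0,0,0.006,0,0],[0,0,0.003,0,0],[0,0,0,0,0]]]'
python3 -m jog '[[[0,0,0.002,0,0],[0,0,0.002,0,0],[0,0,0.002,0,0],[0,0,0,0,0]]]'
python3 -m jog '[[[0,0,0.001,0,0],[0,0,0.001,0,0],[0,0,0,0,0]]]'
```

```text
clock: 14.15
tcp_pos: [576.0, -189.3, 124.3]
tool_rot: [-179.9, 0.1, 25.4]
force: [-1.4, 0.6, 1.6]
finger_gap: 0.6
clock: 14.55
tcp_pos: [576.5, -189.5, 119.0]
tool_rot: [-180.0, -0.0, 25.4]
force: [-2.0, 0.3, 5.3]
finger_gap: 0.2
clock: 14.85
tcp_pos: [576.5, -189.5, 118.2]
tool_rot: [180.0, -0.0, 25.4]
force: [-4.5, 1.4, 12.4]
finger_gap: 0.4
```

The force jumped to 12 N at TCP 118 mm, so the button is at its stop. I'll push a touch more, release, and go back to the viewing spot.

```bash
python3 -m jog '[[[0,0,0.001,0,0],[0,0,0,0,0]]]'
python3 -m jog '[[[0,0,-0.006,0,0],[0,0,-0.015,0,0],[0,0,-0.03,0,0],[0,0,-0.045,0,0],[0,0,-0.045,0,0]]]'
python3 -m jog '[[[-0.0013,-0.0405,-0.01,0,0],[-0.0013,-0.0405,-0.01,0,0],[-0.0013,-0.0405,0,0,0],[-0.0013,-0.0405,0,0,0],[0,0,0,0,0]]]'
python3 -m jog '[[[0,0,0,0,0],[0,0,0,0,0],[0,0,0,0,0]]]'
python3 al.py
python3 - <<'E'
import cv2,numpy as np,glob
from rig import bot
a=cv2.imread(sorted(glob.glob('pics/al_88_*.png'))[-1]);b=cv2.imread('pics/btn.png')
cv2.imwrite('pics/v11.png',np.vstack([np.hstack([cv2.resize(a,(480,320)),b])]))
cv2.imwrite('pics/v12.png',bot.read_camera('wrist')['frame'])
E
```

```text
clock: 15.05
tcp_pos: [576.6, -189.6, 118.0]
tool_rot: [180.0, -0.0, 25.4]
force: [-4.7, 2.4, 17.4]
finger_gap: 0.6
clock: 15.55
tcp_pos: [576.5, -189.5, 257.7]
tool_rot: [-180.0, 0.0, 25.4]
force: [2.1, 0.1, 0.2]
finger_gap: 1.0
clock: 16.05
tcp_pos: [500.6, -39.8, 276.9]
tool_rot: [-179.8, -0.0, 25.9]
force: [0.6, 0.2, 0.2]
finger_gap: 0.4
clock: 16.35
tcp_pos: [503.0, -46.9, 276.7]
tool_rot: [180.0, -0.0, 25.3]
force: [0.1, 0.6, 0.4]
finger_gap: 0.5
85 (63, 67) phi -67.93201165832744 107.46875
85 (70, 74) phi -67.86469672714337 107.46875
88 (53, 56) phi -69.06858938476412 43.5
88 (55, 58) phi -68.66816983264275 75.12500000000001
```

View pics/v11.png

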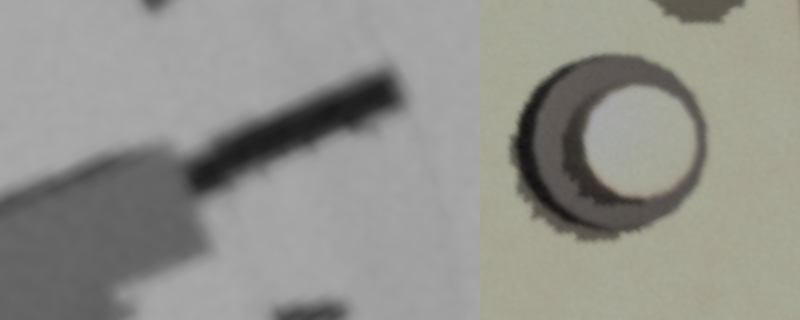

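View pics/v12.png

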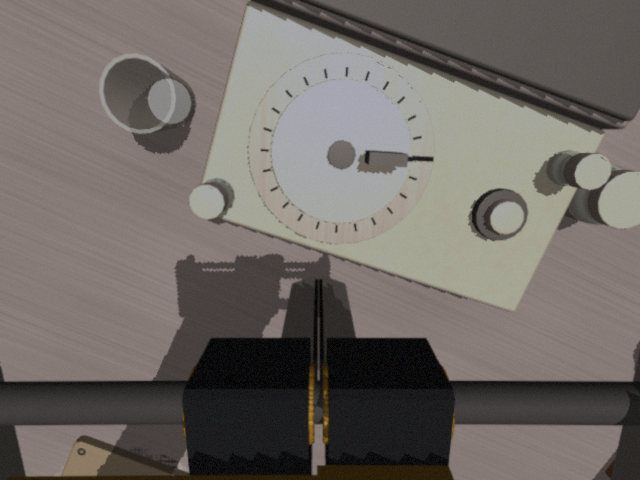

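The index mark and long line are in line (fin at (385,158), line at (422,159)). The button cap at (505,217) looks just as it did before the press, the pots, jar and beaker are standing, and the arm is clear. Handing in.

```bash
python3 -c "
from rig import bot
print(bot.hand_in())"
```

```text
the job is handed in; nothing more can be done
None
```

The dial is set on the long line, the start button was pressed fully and came back up, and the job was handed in at about 16.5 s. The hand-in reports no verdict.

- **Dial:** I pushed the fin clockwise about 114° with closed fingertips on one side only, never gripping it. A look at 3° short led to one small correcting push.
- **Button:** Contact came at about the expected height. The force reached 17 N at the stop after about 6 mm of travel.
- **Last checks:**
  - The index mark is within about 1° of the long line (roughly 1 mm; the limit is 4.5 mm). The four readings differed by up to 0.4° in the last picture, because the fin partly hides the mark. They gave 0.6° before the press and about 1° after.
  - The long line measured −67.9°, against −68° at the start, so the ring has not turned.
  - The button cap looks up, as it did before the press.
  - Both pots, the jar and the beaker are standing as before, and the arm is clear with the tool about 277 mm up. I did not look again at the scissors, forceps or spray, but the arm stayed well away from the tray and passed above the spray's height.
- **Failed check:** an automatic circle fit of the dial's edge found nothing, so its centre came from the ring's edges and the hub instead.

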